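Ready the matching formula scoop

ROBOT

A 7-joint arm with a two-finger parallel gripper is mounted at the origin on the work surface. World frame = base frame: x ahead of the robot, y to its left, z up, the work surface at z = 0. Lengths are in m, angles in rad, forces in N, time in s.
With the tool pointing down it reaches from about 0.4 to 0.85 m from the base axis. Payload 4.5 kg.
Tool frame: the origin (TCP) lies at the very end of the fingers, on their centre line; the grasp point (between the pads) lies 19 mm behind it; z points along the fingers, y is the line along which they close (so a half turn about z gives the same grasp; the last joint's range is limited). The gripper opens to 88 mm and grips with 3 to 60 N. Pads are 18 mm wide; open, the fingers measure 123 mm over their backs; the gripper's body (75 mm by 187 mm) begins 45 mm behind the grasp point.
Start: joints at [-1.219, 0.689, -0.195, 1.565, 0.157, 0.902, -0.215], TCP at [0.195, 0.594, 0.239] pointing down, gripper open.
Joint ranges: [-3.01, 3.01], [-0.46, 2.08], [-1.47, 1.51], [0.13, 2.56], [-1, 4.14], [0.04, 2.09], [-2.66, 2.66]. Speed limits (rad/s): [2.57, 2.57, 3.14, 3.14, 3.14, 3.14, 3.14].

INTERFACE

Orientations are given as a unit quaternion [x, y, z, w].
In Python, from plant import r, optics gives the robot as it stands.
- The arm moves only by the tool servo_tool, never from a script. Its arguments are lists of equal length, an entry for each row: "translation": the shift along the tool's x, y, z in m, a list of three; "turn": the turn, a rotation vector about the tool's x, y, z in rad, a list of three. In form: {"translation": [[dx, dy, dz], ...], "turn": [[rx, ry, rz], ...]}. A call has 1 to 10 rows; each row shifts and turns the commanded pose from where the row before left it, along the tool's axes as they then stand; what a row does not reach is not made up. A row lasts 1/8 s, in which the tool goes at most 62.5 mm and 10.7 degrees, less where a joint would pass 70% of its speed; a pose out of reach is approached as far as the arm can. A call is refused whole if a number of a shift passes 0.0625 or a number of a turn 0.188, either way. A call with a gripper value outside its range is refused whole. "grip" is the opening, from 0 (shut) to 1 (fully open), set as the call begins (left out, the last holds). The fingers move at their own pace and stop on an object; "grip_force" is the grip in N (left out, the last holds). Time passes only in rows, so rows that do not move let the fingers close. It gives the time, the measured TCP pose, the force, the opening and the grip force at its end, in the units of the state.
- r.get_state(): the state, without advancing time (a new reading comes with each control period).
- optics.snapshot(name): name is "side" or "top" or "wrist"; returns a dict with "img" (420x560x3 uint8, red, green, blue), "z_map" (420x560 float32, m along the optical axis (not along the pixel's ray), 0 where there is no reading), "mtx" (3x3 intrinsics, pixels), "k1" (the pictures are not rectified: a ray, as slopes to the right and down, at radius r is drawn at 1 + k1 r^2 times it, then the intrinsics apply), "R" (3x3) and "t" (3): a world point X has camera coordinates R X + t. Camera axes: x right, y down, z forward; pixel columns grow to the right and rows downward; lengths in m; the calibration is good to about 2 mm. A picture is of the moment at which its call begins.
- r.finish_job(): hands the job in; it is judged then, once.
The state is a dict: "clock": time; "q": joint angles; "qd": joint speeds; "joint_torque": joint torques, N m; "tool_pos": TCP position; "eef_rot": TCP orientation; "contact_force": force on the tool from outside, world axes, zero at the start; "moment": the same for the moment, N m; "opening": opening from 0.0 (shut) to 1.0 (fully open); "finger_force": force on a finger pad.
Only numpy, scipy, OpenCV 4.12 (cv2) and the standard library are available. Lean on these libraries where they do the work, as an engineer would, in place of code of your own. Each camera call takes 0.05 s, during which the arm holds its last target. There are 200 camera calls.

TASK

Look at which feeding bottle stands on the round turquoise mat: for the tall bottle draw the deep orange scoop out of the sloping rack, for the short bottle the shallow blue scoop. Turn that scoop until it is level with its open mouth up, ready to be filled, and raise it so that its whole bowl is higher than the top of the tall bottle. Finish while still holding it there, steady in the gripper; leave the other scoop in the rack and everything else standing where it is.

Things in the scene. Friction and masses are not known exactly. Their poses are not given: they have to be found in the camera images.
- deep_scoop: deep orange rigid plastic measuring scoop, 35 g: open square bowl 44 x 44 mm outside, 40 mm high, and a straight handle 14 mm wide (y), 8 mm thick, level with the rim. Origin: centre of the bowl's underside; z: out of its mouth; the handle runs along -x from x = -22 to -135 mm at y = 0, z = 36 mm. In the rack the handle beyond x = -70 mm stands free of everything: grip it there, across its width.
- shallow_scoop: shallow blue rigid plastic measuring scoop, 35 g: open square bowl 44 x 44 mm outside, 22 mm high, and a straight handle 14 mm wide (y), 8 mm thick, level with the rim. Origin: centre of the bowl's underside; z: out of its mouth; the handle runs along -x from x = -22 to -135 mm at y = 0, z = 18 mm. In the rack the handle beyond x = -70 mm stands free of everything: grip it there, across its width.
- rack: white plastic scoop rack fixed to the counter, foot 130 x 200 mm, about 100 mm high. Origin: centre of its underside, z up, x away from the robot at yaw 0. Two equal sloping seats at y = +55 and -55 mm, either scoop in either.
- seat_left (a point): point in the rack's seat at y = +55 mm (x = 30, z = 45 mm) where the seated scoop's origin lies. Both seats alike: the scoop leans, its handle rising at 50 degrees above level towards the rack's -x, its mouth facing up and to +x. The bowl lies on an open sloping bed, behind a low stop (18 mm) and between low side walls (16 mm).
- seat_right (a point): the same point in the seat at y = -55 mm. The side walls stand 1.7 mm clear of the bowl on each side and run along the slope; the bed ends 67 mm up the slope from this point. Nothing covers or holds the scoop but its weight: it slides out along its handle, or lifts straight up.
- mat: round turquoise feeding mat, 120 mm across, 4 mm thick, fixed to the counter, to the robot's right. Origin: centre of its underside. The bottle standing on it decides which scoop is wanted.
- pad: square grey drying pad, 120 x 120 mm, 4 mm thick, fixed to the counter, to the robot's left; the bottle that is not in use stands on it. Origin: centre of its underside.
- tall_bottle: tall closed glass feeding bottle with orange collar and teat, 60 mm across, 170 mm high (its top is 174 mm above the counter). Stands on the mat or on the pad. Origin: centre of its underside, z up.
- short_bottle: short closed glass feeding bottle with blue collar and teat, 60 mm across, 115 mm high. Stands on the mat or on the pad. Origin: centre of its underside, z up.
- canister: closed yellow formula canister with white lid, 104 mm across, 132 mm high, standing behind the rack. Origin: centre of its underside, z up.
- pacifier: hard turquoise silicone pacifier lying on the counter, 34 x 46 mm, 25 mm high. Origin: centre of its underside.
- bowl: small blue ceramic bowl, 100 mm across, 45 mm high. Origin: centre of its underside.
Not all that is in view belongs to the job. Of the things shaped like the deep_scoop, the orange one is meant.

How it is judged:
By the outcome, as a careful person would: the job done as asked, in the order asked, and still so for the second after the job is handed in, while the arm keeps its last pose, push and grip.
It also fails if it takes over 32 s, if anything falls off the work surface, if the arm or the gripper's body presses on something with over 40 N, if the wrist force passes 120 N, or if a joint passes its speed limit or range.

## Working session

There is one attempt and no reset: what is moved stays moved. The work goes in short steps, Python scripts to look and compute and a tool call to move; the robot and the scene stay as the last step left them, time stands still between calls to the robot, and variables do not carry over. Pictures are saved under pics/ and viewed, at most 10 in all, crops included, and the job is handed in when it is done.

Besides the shell and the picture viewer there is one more tool, called after "Call:" as a command line: name --argument value ..., lists and objects as JSON in quotes. servo_tool: Moves the arm, as the interface text tells. Its arguments: {"type":"object","properties":{"translation":{"type":"array"},"turn":{"type":"array"},"grip":{"type":"number"},"grip_force":{"type":"number"}},"required":["translation","turn"]}

```bash
mkdir -p pics; ls
cat > h.py <<'E'
import numpy as np, cv2
from plant import r, optics
from scipy.spatial.transform import Rotation as Rn
def snap(n):
    return optics.snapshot(n)
def save(s,f): cv2.imwrite('pics/'+f, s['img'][:,:,::-1])
def pts(s,uv,z=None):
    uv=np.float32(uv).reshape(-1,1,2)
    n=cv2.undistortPoints(uv,s['mtx'],np.array([s['k1'],0,0,0.]) ).reshape(-1,2)
    d=np.c_[n,np.ones(len(n))]@s['R']; c=-s['R'].T@s['t']
    return c,d   # X=c+depth*d
def plane(s,uv,z):
    c,d=pts(s,uv); return c+d*((z-c[2])/d[:,2:])
def cloud(s,mask):
    v,u=np.nonzero(mask&(s['z_map']>0)); c,d=pts(s,np.c_[u,v]); return c+d*s['z_map'][v,u][:,None]
E
python3 - <<'E'
from h import *
a=snap('top');b=snap('side')
cv2.imwrite('pics/a.png',a['img'][:,:,::-1]);cv2.imwrite('pics/b.png',b['img'][:,:,::-1])
for s in(a,b): print(s['mtx'],s['k1'],-s['R'].T@s['t'],s['R'][2])
print(r.get_state())
E
```

```text
pics
[[511.413072     0.         284.13735798]
 [  0.         511.413072   205.04791322]
 [  0.           0.           1.        ]] -0.19218387741002918 [0.41102124 0.02362099 1.76220347] [ 0.07720904  0.00164725 -0.99701357]
[[449.15868909   0.         280.82316994]
 [  0.         449.15868909 205.89022299]
 [  0.           0.           1.        ]] 0.01913851722342698 [0.41231985 0.91323347 0.79765399] [ 0.11133983 -0.76253085 -0.63729911]
{'clock': 0.1, 'q': array([-1.21919855,  0.68989577, -0.19453898,  1.56620988,  0.15730222,
        0.90251478, -0.2150932 ]), 'qd': array([-0.00187219, -0.00268818, -0.00019107, -0.00081083,  0.00016435,
        0.00070122,  0.00245174]), 'joint_torque': array([-4.18455951e-03, -5.28497207e+01, -1.27186339e+00, -1.53837705e+01,
       -5.25989046e-02,  1.98318055e-03,  7.15034389e-05]), 'tool_pos': array([0.19515522, 0.59316293, 0.23800146]), 'eef_rot': array([ 1.58183925e-01,  9.87409326e-01, -8.14392437e-04, -7.44873484e-05]), 'contact_force': array([0.65283716, 1.26983495, 0.73448009]), 'moment': array([0.02231824, 0.02623632, 0.00109163]), 'finger_force': 0.0, 'opening': 0.9999940437465425}
```

View pics/a.png

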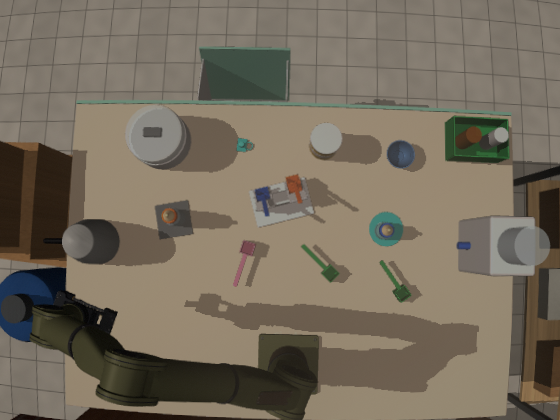

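View pics/b.png

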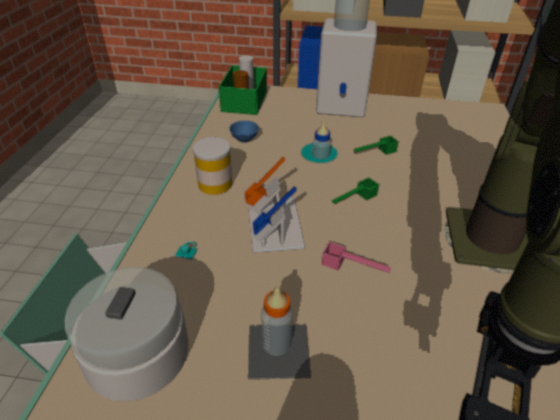

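Top view: rack at (282,202) with the blue scoop at (263,198) and the orange one at (295,187). The mat is at (386,230) and the pad at (174,219). In the side view the bottle on the mat (320,143) has a blue collar and the one on the pad (277,320) an orange collar. The green scoops at (322,263) and (395,283) and the pink one at (245,262), all in the top view, lie outside the rack and are distractors. The blue scoop in the rack fits. I'll confirm it in a crop and measure.

Run:
```python
from h import *
a=snap('top');b=snap('side')
A=cv2.resize(a['img'][165:260,235:420],(740,380))[:, :];
c1=cv2.resize(b['img'][145:260,225:325],(400,460));c2=cv2.resize(b['img'][115:170,290:350],(400,366))
A=cv2.resize(a['img'][170:250,235:415],(800,356)); B=cv2.resize(b['img'][115:265,230:350],(192,240)); 
B2=cv2.resize(b['img'][115:165,290:350],(288,240));B3=cv2.resize(b['img'][150:255,235:310],(300,240),interpolation=3)
row=np.hstack([B,B2,B3]);row=cv2.copyMakeBorder(row,0,0,0,800-row.shape[1],0)
cv2.imwrite('pics/c.png',np.vstack([A,row])[:,:,::-1])
def blue(s):
    h=cv2.cvtColor(s['img'],cv2.COLOR_RGB2HSV); return (h[...,0]>108)&(h[...,0]<130)&(h[...,1]>130)&(h[...,2]>50)
def box(m,u0,u1,v0,v1):
    k=np.zeros_like(m);k[v0:v1,u0:u1]=m[v0:v1,u0:u1];return k
for n,s,bx in(('top',a,(245,280,175,225)),('side',b,(245,305,180,240))):
    m=box(blue(s),*bx);P=cloud(s,m);print(n,len(P),P.min(0),P.max(0))
    np.save('blue_'+n,P)
    # per height bins
    for z in np.arange(.04,.17,.015):
        q=P[abs(P[:,2]-z)<.0075]
        if len(q):print(round(z,3),len(q),q.mean(0).round(4),q[:,:2].min(0).round(3),q[:,:2].max(0).round(3))
    h=cv2.cvtColor(s['img'],cv2.COLOR_RGB2HSV)
# bottle tops
for n,bx in(('mat',(372,400,215,245)),('pad',(155,190,203,235))):
    P=cloud(a,box(np.ones(a['z_map'].shape,bool),*bx)); print(n,np.sort(P[:,2])[-5:],P[P[:,2]>.06].mean(0))
for n,bx in(('can',(305,345,120,160)),):
    P=cloud(a,box(np.ones(a['z_map'].shape,bool),*bx)); q=P[P[:,2]>.11];print(n,q.min(0),q.max(0))
# rack white
s=a;h=cv2.cvtColor(s['img'],cv2.COLOR_RGB2HSV);m=box((h[...,1]<60)&(h[...,2]>140),240,320,170,232)
m=cv2.morphologyEx(m.astype('u1'),cv2.MORPH_OPEN,np.ones((3,3)))
P=cloud(s,m>0);q=P[P[:,2]<.03]; print('rack',len(P),len(q),cv2.minAreaRect((q[:,:2]*1000).astype('f4')),np.median(q[:,2]))
```

```text
Traceback (most recent call last):
  File "h.py", line 15, in cloud
    v,u=np.nonzero(mask&(s['z_map']>0)); c,d=pts(s,np.c_[u,v]); return c+d*s['z_map'][v,u][:,None]
                                             ~~~^^^^^^^^^^^^^^
  File "h.py", line 9, in pts
    n=cv2.undistortPoints(uv,s['mtx'],np.array([s['k1'],0,0,0.]) ).reshape(-1,2)
      ~~~~~~~~~~~~~~~~~~~^^^^^^^^^^^^^^^^^^^^^^^^^^^^^^^^^^^^^^^^^
cv2.error: OpenCV(4.12.0) /io/opencv/modules/calib3d/src/undistort.dispatch.cpp:347: error: (-215:Assertion failed) CV_IS_MAT(_src) && CV_IS_MAT(_dst) && (_src->rows == 1 || _src->cols == 1) && (_dst->rows == 1 || _dst->cols == 1) && _src->cols + _src->rows - 1 == _dst->rows + _dst->cols - 1 && (CV_MAT_TYPE(_src->type) == CV_32FC2 || CV_MAT_TYPE(_src->type) == CV_64FC2) && (CV_MAT_TYPE(_dst->type) == CV_32FC2 || CV_MAT_TYPE(_dst->type) == CV_64FC2) in function 'cvUndistortPointsInternal'
```

View pics/c.png

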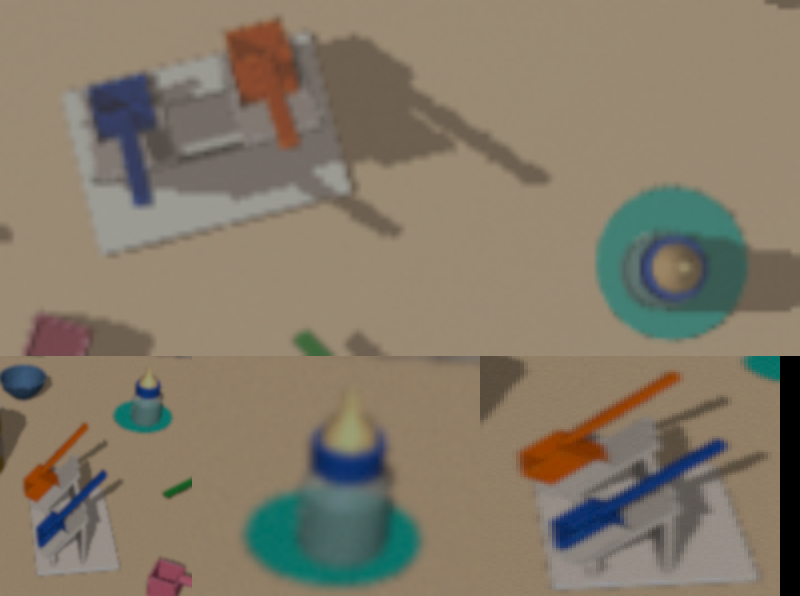

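The crop shows a blue-collared short bottle on the mat. The blue scoop is in the left seat with its handle toward the robot. The blue mask was too strict for the dim top view, so I'm loosening it.

```bash
cat > m.py <<'E'
from h import *
a=snap('top');b=snap('side')
def blue(s):
    h=cv2.cvtColor(s['img'],cv2.COLOR_RGB2HSV); return (h[...,0]>105)&(h[...,0]<135)&(h[...,1]>90)&(h[...,2]>40)
def box(m,u0,u1,v0,v1):
    k=np.zeros_like(m);k[v0:v1,u0:u1]=m[v0:v1,u0:u1];return k
for n,s,bx in(('top',a,(245,280,175,225)),('side',b,(245,305,180,240))):
    m=box(blue(s),*bx);print(m.sum());P=cloud(s,m);print(n,len(P),P.min(0),P.max(0))
    np.save('blue_'+n,P)
    for z in np.arange(.04,.17,.015):
        q=P[abs(P[:,2]-z)<.0075]
        if len(q):print(round(z,3),len(q),q.mean(0).round(4),q[:,:2].min(0).round(3),q[:,:2].max(0).round(3))
    q=P[P[:,2]>.10]; c=q.mean(0); d=np.linalg.svd(q-c)[2][0]; d*=np.sign(d[2]); print('handle c',c,'dir',d,'elev',np.degrees(np.arcsin(d[2])))
for n,bx in(('mat',(372,400,215,245)),('pad',(155,190,203,235))):
    P=cloud(a,box(np.ones(a['z_map'].shape,bool),*bx)); print(n,np.sort(P[:,2])[-5:],P[P[:,2]>.06].mean(0))
P=cloud(a,box(np.ones(a['z_map'].shape,bool),305,345,120,160)); q=P[P[:,2]>.11];print('can',q.min(0),q.max(0))
h=cv2.cvtColor(a['img'],cv2.COLOR_RGB2HSV);m=box((h[...,1]<60)&(h[...,2]>110),240,320,170,232)
m=cv2.morphologyEx(m.astype('u1'),cv2.MORPH_OPEN,np.ones((3,3)))
P=cloud(a,m>0);q=P[P[:,2]<.03]; print('rack',len(P),len(q),cv2.minAreaRect((q[:,:2]*1000).astype('f4')),np.median(q[:,2]))
# two-view check: handle end triangulated
E
python3 m.py
```

```text
145
top 144 [0.5018975  0.07917427 0.02658323] [0.60311823 0.12115692 0.16519599]
0.04 42 [0.5903 0.1008 0.0412] [0.576 0.086] [0.6   0.119]
0.055 7 [0.5906 0.094  0.0518] [0.561 0.086] [0.603 0.108]
0.07 25 [0.5687 0.1048 0.0718] [0.56  0.081] [0.577 0.121]
0.085 16 [0.5678 0.0966 0.0841] [0.559 0.081] [0.577 0.114]
0.1 8 [0.5544 0.0958 0.1004] [0.547 0.092] [0.562 0.099]
0.115 11 [0.543  0.0919 0.1142] [0.537 0.088] [0.554 0.095]
0.13 10 [0.5294 0.088  0.1315] [0.519 0.084] [0.536 0.091]
0.145 11 [0.5184 0.0845 0.1447] [0.512 0.08 ] [0.526 0.09 ]
0.16 10 [0.506  0.0825 0.1601] [0.502 0.079] [0.512 0.086]
handle c [0.52681001 0.08739113 0.13441002] dir [-0.62391144 -0.16108388  0.76471334] elev 49.8814964965339
391
side 391 [ 0.50022839 -0.04503792  0.01148904] [0.60248563 0.13007025 0.16400959]
0.04 68 [0.5926 0.0941 0.0419] [0.58  0.079] [0.602 0.127]
0.055 57 [0.5852 0.1017 0.054 ] [0.575 0.078] [0.6  0.13]
0.07 70 [0.5698 0.1056 0.0699] [0.557 0.079] [0.588 0.128]
0.085 40 [0.5648 0.1001 0.084 ] [0.541 0.075] [0.577 0.119]
0.1 33 [0.5516 0.0975 0.0996] [0.533 0.066] [0.562 0.104]
0.115 36 [0.5405 0.095  0.1151] [0.532 0.088] [0.549 0.099]
0.13 30 [0.5281 0.0916 0.1303] [0.521 0.085] [0.537 0.097]
0.145 31 [0.5169 0.0881 0.1444] [0.509 0.081] [0.525 0.094]
0.16 24 [0.5059 0.0862 0.158 ] [0.5  0.08] [0.512 0.091]
handle c [0.52725584 0.09152857 0.13141151] dir [-0.61929126 -0.17125384  0.76625743] elev 50.01898900365107
mat [0.12004594 0.1204724  0.12468941 0.12666245 0.13063034] [ 0.46751297 -0.31086622  0.09124658]
pad [0.17517232 0.17611536 0.17629167 0.17855487 0.17976163] [0.49181017 0.38766385 0.1307381 ]
can [ 0.70664497 -0.15376074  0.1102483 ] [ 0.80975318 -0.05457593  0.14295806]
rack 1480 1241 ((558.528076171875, 39.738426208496094), (134.86386108398438, 204.302001953125), 15.60488510131836) 0.009221720347342366
```

Short bottle on the mat means the blue scoop in the left seat. Both views agree on the handle: rising 50°, yaw about 15°, top face at s=105 mm near (0.523, 0.087, 0.140). I plan to grip with the tool vertical at TCP (0.522, 0.0865, 0.118). First I travel across at the present height.

Call:
servo_tool --translation '[[-0.029, -0.024, 0], [-0.029, -0.024, 0], [-0.029, -0.024, 0], [-0.029, -0.024, 0], [-0.029, -0.024, 0], [-0.029, -0.024, 0], [-0.029, -0.024, 0], [-0.029, -0.024, 0]]' --turn '[[0, 0, 0], [0, 0, 0], [0, 0, 0], [0, 0, 0], [0, 0, 0], [0, 0, 0], [0, 0, 0], [0, 0, 0]]' --grip 0.6

```text
clock: 1.3
tool_pos: [0.3563, 0.3379, 0.2388]
eef_rot: [0.158, 0.987, 0.0, 0.0]
contact_force: [0.1, 0.2, 0.2]
opening: 0.6
finger_force: 0.0
```

Call:
servo_tool --translation '[[-0.029, -0.024, 0], [-0.029, -0.024, 0], [-0.029, -0.024, 0], [-0.029, -0.024, 0], [-0.029, -0.024, 0], [-0.029, -0.024, 0], [-0.029, -0.024, 0], [-0.029, -0.024, 0]]' --turn '[[0, 0, 0], [0, 0, 0], [0, 0, 0], [0, 0, 0], [0, 0, 0], [0, 0, 0], [0, 0, 0], [0, 0, 0]]'

```text
clock: 2.3
tool_pos: [0.5167, 0.0829, 0.2388]
eef_rot: [0.158, 0.987, 0.0, 0.0]
contact_force: [-0.1, 0.2, 0.9]
opening: 0.6
finger_force: 0.0
```

Call:
servo_tool --translation '[[0, 0, 0], [0, 0, 0], [0, 0, 0], [0, 0, 0], [0, 0, 0]]' --turn '[[0, 0, -0.145], [0, 0, -0.145], [0, 0, -0.145], [0, 0, -0.145], [0, 0, 0]]'

```text
clock: 2.92
tool_pos: [0.5161, 0.0838, 0.2387]
eef_rot: [-0.13, 0.992, 0.0, -0.0]
contact_force: [-0.4, -0.6, -0.2]
opening: 0.601
finger_force: 0.0
```

```bash
cat > w.py <<'E'
from h import *
import sys
s=snap('wrist');save(s,sys.argv[1])
st=r.get_state();print(st['q'].round(2),st['tool_pos'])
h=cv2.cvtColor(s['img'],cv2.COLOR_RGB2HSV);m=(h[...,0]>105)&(h[...,0]<135)&(h[...,1]>90)&(h[...,2]>40)
P=cloud(s,m);R=Rn.from_quat(st['eef_rot']).as_matrix()
P=P[(P[:,2]>.03)&(np.linalg.norm(P-[.53,.09,.13],axis=1)<.12)]
for z in np.arange(.10,.17,.01):
    q=P[abs(P[:,2]-z)<.005]
    if len(q):print(round(z,3),len(q),q.mean(0).round(4),'tool xy',((q.mean(0)-st['tool_pos'])@R).round(4))
q=P[P[:,2]>.105];c=q.mean(0);d=np.linalg.svd(q-c)[2][0];print('dir',d*np.sign(d[2]))
E
python3 w.py w1.png
```

```text
[ 0.03  0.58 -0.44  1.86  0.34  0.77  1.23] [0.51609394 0.08388141 0.23868148]
0.1 65 [0.552  0.0937 0.1   ] tool xy [-0.0372  0.0002  0.1387]
0.11 68 [0.5439 0.0918 0.1098] tool xy [-0.0289  0.0005  0.1288]
0.12 84 [0.5358 0.0893 0.1202] tool xy [-0.0204  0.0002  0.1185]
0.13 84 [0.5275 0.0867 0.1304] tool xy [-0.0118 -0.0003  0.1083]
0.14 103 [0.5195 0.0848 0.1402] tool xy [-0.0035 -0.      0.0984]
0.15 113 [0.5116 0.0824 0.1501] tool xy [ 0.0047 -0.0003  0.0885]
0.16 239 [0.5019 0.0798 0.1591] tool xy [ 0.0148 -0.0003  0.0796]
dir [-0.64175311 -0.18088785  0.74527346]
```

View pics/w1.png

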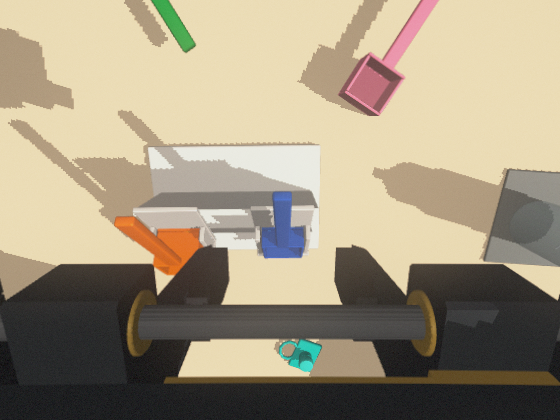

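The wrist view shows the blue handle at (283,215), centred between the fingers. Tool y error is under 0.5 mm and the shift needed is -6 mm in x and 120 mm down.

Call:
servo_tool --translation '[[-0.006, 0, 0.01], [0, 0, 0.02], [0, 0, 0.02], [0, 0, 0.02], [0, 0, 0.02], [0, 0, 0.02], [0, 0, 0.01], [0, 0, 0]]' --turn '[[0, 0, 0], [0, 0, 0], [0, 0, 0], [0, 0, 0], [0, 0, 0], [0, 0, 0], [0, 0, 0], [0, 0, 0]]'

```text
clock: 3.98
tool_pos: [0.5216, 0.0856, 0.118]
eef_rot: [-0.131, 0.991, -0.0, -0.001]
contact_force: [0.2, 1.0, 0.4]
opening: 0.6
finger_force: 0.0
```

Call:
servo_tool --translation '[[0, 0, 0], [0, 0, 0], [0, 0, 0], [0, 0, 0], [0, 0, 0], [0, 0, 0]]' --turn '[[0, 0, 0], [0, 0, 0], [0, 0, 0], [0, 0, 0], [0, 0, 0], [0, 0, 0]]' --grip 0 --grip_force 35

```text
clock: 4.72
tool_pos: [0.5219, 0.0855, 0.1188]
eef_rot: [-0.131, 0.991, -0.0, 0.0]
contact_force: [-1.2, -0.8, 1.6]
opening: 0.15
finger_force: 35.0
```

Gripped: opening 0.15 is about 13 mm, the handle's width. Now I draw it out along the slope.

Call:
servo_tool --translation '[[0.004, 0, -0.005], [0.008, 0, -0.01], [0.008, 0, -0.01], [0.008, 0, -0.01], [0.008, 0, -0.01], [0.008, 0, -0.01], [0.008, 0, -0.01], [0.008, 0, -0.01], [0.008, 0, -0.01], [0, 0, 0]]' --turn '[[0, 0, 0], [0, 0, 0], [0, 0, 0], [0, 0, 0], [0, 0, 0], [0, 0, 0], [0, 0, 0], [0, 0, 0], [0, 0, 0], [0, 0, 0]]'

```text
clock: 5.98
tool_pos: [0.456, 0.0678, 0.2045]
eef_rot: [-0.131, 0.991, -0.0, 0.001]
contact_force: [-0.4, -0.7, -0.4]
opening: 0.152
finger_force: 35.0
```

Call:
servo_tool --translation '[[0, 0, -0.02], [0, 0, -0.02], [0, 0, -0.02], [0, 0, -0.02], [0, 0, -0.02], [0, 0, 0], [0, 0, 0]]' --turn '[[0, 0, 0], [0, 0, 0], [0, 0, 0], [0, 0, 0], [0, 0, 0], [0, 0, 0], [0, 0, 0]]'

```text
clock: 6.85
tool_pos: [0.4558, 0.0677, 0.3029]
eef_rot: [-0.131, 0.991, -0.0, -0.001]
contact_force: [-0.4, -0.0, -0.3]
opening: 0.153
finger_force: 35.0
```

Call:
servo_tool --translation '[[-0.025, 0, 0], [-0.025, 0, 0], [-0.025, 0, 0], [0, 0, 0], [0, 0, 0], [0, 0, 0], [0, 0, 0], [0, 0, 0], [0, 0, 0], [0, 0, 0]]' --turn '[[0, 0, 0], [0, 0, 0], [0, 0, 0], [0, -0.145, 0], [0, -0.145, 0], [0, -0.145, 0], [0, -0.145, 0], [0, -0.145, 0], [0, -0.145, 0], [0, 0, 0]]'

```text
clock: 8.1
tool_pos: [0.5241, 0.0577, 0.2929]
eef_rot: [-0.118, 0.962, -0.009, 0.246]
contact_force: [-1.0, 0.6, -0.7]
opening: 0.153
finger_force: 35.0
```

```bash
cat > f.py <<'E'
from h import *
import sys
b=snap('side');a=snap('top');w=snap('wrist');st=r.get_state();T=st['tool_pos'];print(T,st['q'].round(2),st['contact_force'].round(1))
R=Rn.from_quat(st['eef_rot']).as_matrix();print(R.round(3).tolist());G=T-.019*R[:,2]
for n,s in(('top',a),('side',b),('wrist',w)):
    h=cv2.cvtColor(s['img'],cv2.COLOR_RGB2HSV);m=(h[...,0]>105)&(h[...,0]<135)&(h[...,1]>90)&(h[...,2]>40)
    P=cloud(s,m);P=P[(np.linalg.norm(P-G,axis=1)<.15)&(P[:,2]>.15)]
    if len(P)<10: print(n,len(P));continue
    u=np.array([.966,.258,0]);l=np.array([-.258,.966,0]);L=np.c_[(P-G)@u,(P-G)@l,P[:,2]]
    print(n,len(P),L.min(0).round(3),L.max(0).round(3))
    for x in np.arange(-.03,.14,.012):
        q=L[abs(L[:,0]-x)<.006]
        if len(q)>2:print('  ',round(x,3),len(q),q[:,1].mean().round(4),'z',np.percentile(q[:,2],[5,50,95]).round(4))
v=np.hstack([cv2.resize(x,(400,400)) for x in (b['img'][60:280,170:390],w['img'][:, :])]);cv2.imwrite('pics/'+sys.argv[1],v[:,:,::-1])
E
python3 f.py f1.png
```

```text
[0.52572269 0.05838874 0.29426139] [ 0.08  0.37 -0.44  2.24  1.34  0.27  0.25] [ 1.2 -0.1 -1. ]
[[-0.85, -0.221, 0.479], [-0.229, 0.973, 0.041], [-0.475, -0.074, -0.877]]
top 215 [ 0.003 -0.028  0.243] [0.115 0.014 0.315]
   0.006 13 -0.0019 z [0.3065 0.31   0.3147]
   0.018 18 -0.0012 z [0.3012 0.305  0.3075]
   0.03 17 -0.0026 z [0.2934 0.3005 0.3027]
   0.042 17 -0.0034 z [0.2915 0.2949 0.3   ]
   0.054 15 -0.0038 z [0.2879 0.2906 0.2951]
   0.066 17 -0.0047 z [0.2774 0.2842 0.2892]
   0.078 36 -0.0049 z [0.2547 0.2754 0.2846]
   0.09 32 -0.0147 z [0.2509 0.2564 0.2764]
   0.102 36 -0.0144 z [0.2469 0.2517 0.272 ]
   0.114 14 -0.0135 z [0.2537 0.2667 0.2708]
side 585 [-0.091 -0.087  0.246] [0.115 0.032 0.453]
   -0.03 26 -0.0338 z [0.4016 0.44   0.4478]
   -0.018 3 -0.0827 z [0.4077 0.4084 0.4086]
   0.006 18 0.0038 z [0.3075 0.3106 0.3168]
   0.018 32 0.0032 z [0.2979 0.3042 0.3071]
   0.03 26 0.0014 z [0.2922 0.2991 0.3022]
   0.042 29 0.001 z [0.2887 0.2938 0.2976]
   0.054 25 -0.0006 z [0.2843 0.289  0.292 ]
   0.066 43 0.0006 z [0.2667 0.2818 0.2871]
   0.078 113 -0.0029 z [0.2589 0.2706 0.2828]
   0.09 103 -0.008 z [0.2538 0.264  0.2757]
   0.102 108 -0.007 z [0.2497 0.2598 0.2724]
   0.114 48 -0.0058 z [0.2524 0.2632 0.2686]
wrist 1727 [-0.053 -0.016  0.27 ] [0.074 0.008 0.348]
   -0.03 760 0.0008 z [0.317  0.3202 0.3219]
   -0.018 232 0.0005 z [0.3153 0.3176 0.3197]
   -0.006 169 -0.0003 z [0.3108 0.3129 0.3149]
   0.006 147 -0.0012 z [0.3058 0.3082 0.3103]
   0.018 112 -0.0016 z [0.3008 0.3031 0.3054]
   0.03 89 -0.0024 z [0.2959 0.2983 0.3005]
   0.042 69 -0.0032 z [0.2917 0.2936 0.2958]
   0.054 45 -0.0036 z [0.2871 0.2893 0.291 ]
   0.066 20 -0.0094 z [0.2708 0.2736 0.2793]
   0.078 52 -0.0057 z [0.273  0.2764 0.2782]
```

View pics/f1.png

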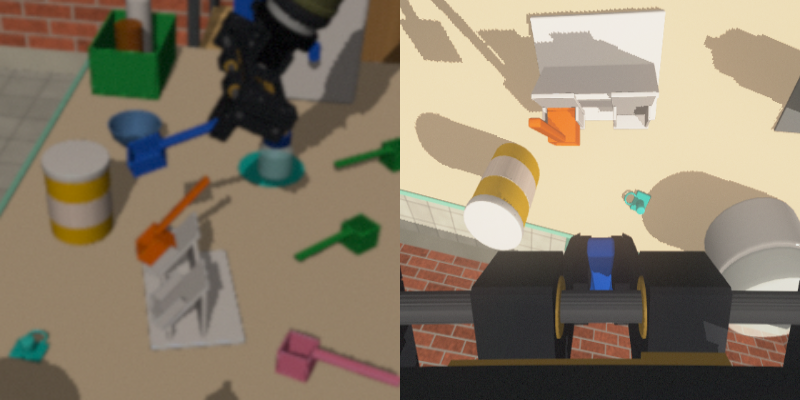

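The scoop is held and still slopes down about 21°. The turn was cut short near the wrist singularity (q6 = 0.27), so I raise and extend the arm first to open up the wrist.

Call:
servo_tool --translation '[[-0.0185, -0.0015, -0.0185], [-0.0185, -0.0015, -0.0185], [-0.0185, -0.0015, -0.0185], [-0.0185, -0.0015, -0.0185], [-0.0185, -0.0015, -0.0185], [-0.0185, -0.0015, -0.0185], [-0.0185, -0.0015, -0.0185], [-0.0185, -0.0015, -0.0185], [0, 0, 0]]' --turn '[[0, 0, 0], [0, 0, 0], [0, 0, 0], [0, 0, 0], [0, 0, 0], [0, 0, 0], [0, 0, 0], [0, 0, 0], [0, 0, 0]]'

```text
clock: 9.38
tool_pos: [0.5835, 0.0752, 0.4951]
eef_rot: [-0.117, 0.961, -0.008, 0.25]
contact_force: [0.2, -0.8, -1.0]
opening: 0.15
finger_force: 35.0
```

```bash
cat > s.py <<'E'
from h import *
s=r.get_state();R=Rn.from_quat(s['eef_rot']).as_matrix();print(s['tool_pos'].round(3),s['q'].round(2));print(R.round(3))
# target: level grip frame, pitched 50 deg from down, yaw 15 deg
y=np.array([-.258,.966,0]);z=np.cos(np.radians(50))*np.array([0,0,-1])+np.sin(np.radians(50))*np.array([.966,.258,0])
Rt=np.c_[np.cross(y,z),y,z];print('turn to go (tool axes)',Rn.from_matrix(R.T@Rt).as_rotvec().round(3))
E
python3 s.py
```

```text
[0.583 0.075 0.495] [ 0.39  0.26 -0.85  1.71  0.48  0.81  1.16]
[[-0.847 -0.221  0.483]
 [-0.229  0.972  0.043]
 [-0.479 -0.075 -0.875]]
turn to go (tool axes) [-0.082 -0.372  0.018]
```

Call:
servo_tool --translation '[[0, 0, 0], [0, 0, 0], [0, 0, 0], [0, 0, 0], [0, 0, 0], [0, 0, 0], [0, 0, 0]]' --turn '[[-0.016, -0.075, 0.0035], [-0.016, -0.075, 0.0035], [-0.016, -0.075, 0.0035], [-0.016, -0.075, 0.0035], [-0.016, -0.075, 0.0035], [0, 0, 0], [0, 0, 0]]'

```text
clock: 10.25
tool_pos: [0.5825, 0.0745, 0.4931]
eef_rot: [-0.118, 0.899, 0.053, 0.418]
contact_force: [0.6, 0.8, -0.1]
opening: 0.15
finger_force: 35.0
```

```bash
python3 s.py; python3 f.py f2.png
```

```text
[0.583 0.074 0.493] [ 0.43  0.15 -0.7   2.07  0.63  0.1   1.02]
[[-0.622 -0.257  0.74 ]
 [-0.168  0.966  0.194]
 [-0.765 -0.004 -0.645]]
turn to go (tool axes) [-0.003 -0.002  0.002]
[0.58298569 0.07439084 0.49371123] [ 0.44  0.15 -0.7   2.07  0.64  0.1   1.02] [-0.1 -0.1 -1.1]
[[-0.621, -0.257, 0.74], [-0.168, 0.966, 0.194], [-0.766, -0.004, -0.643]]
top 447 [-0.018 -0.021  0.482] [0.127 0.021 0.515]
   -0.018 11 -0.0004 z [0.5041 0.5079 0.5109]
   -0.006 23 -0.0007 z [0.5034 0.5095 0.5122]
   0.006 22 -0.0008 z [0.5058 0.5091 0.5109]
   0.018 25 0.0003 z [0.5034 0.5073 0.5126]
   0.03 22 -0.0002 z [0.5031 0.5075 0.5109]
   0.042 23 0.0002 z [0.5057 0.5093 0.5141]
   0.054 21 0.0001 z [0.5047 0.5086 0.5115]
   0.066 24 0.0001 z [0.5045 0.5082 0.5126]
   0.078 33 0.0003 z [0.504  0.5084 0.513 ]
   0.09 52 0.0005 z [0.4849 0.4892 0.5081]
   0.102 78 0.0001 z [0.4857 0.4891 0.5065]
   0.114 74 -0.0006 z [0.4847 0.4894 0.5074]
   0.126 39 0.0004 z [0.4851 0.4914 0.5117]
side 715 [-0.086 -0.024  0.485] [0.125 0.094 0.54 ]
   -0.03 9 0.0064 z [0.5032 0.5054 0.5078]
   -0.018 5 0.0058 z [0
[... 309 characters left out ...]
921 0.5059 0.508 ]
   0.09 125 0.0076 z [0.4874 0.4987 0.5063]
   0.102 128 0.0061 z [0.4866 0.4981 0.5065]
   0.114 132 0.0058 z [0.4879 0.4987 0.5065]
   0.126 54 0.0085 z [0.488  0.5011 0.5069]
wrist 1862 [-0.063 -0.011  0.495] [0.083 0.01  0.522]
   -0.03 905 -0.0005 z [0.4998 0.5038 0.5064]
   -0.018 212 -0.0003 z [0.5057 0.5063 0.5065]
   -0.006 169 -0.0009 z [0.5042 0.5062 0.5064]
   0.006 148 -0.0003 z [0.5055 0.5062 0.507 ]
   0.018 105 -0.0004 z [0.5056 0.5061 0.5063]
   0.03 82 -0.0003 z [0.5053 0.506  0.5061]
   0.042 69 0.0001 z [0.5054 0.5059 0.5061]
   0.054 66 -0.0001 z [0.5053 0.5059 0.506 ]
   0.066 4 -0.0 z [0.504  0.5046 0.5052]
   0.078 70 -0.001 z [0.4964 0.5006 0.5029]
```

View pics/f2.png

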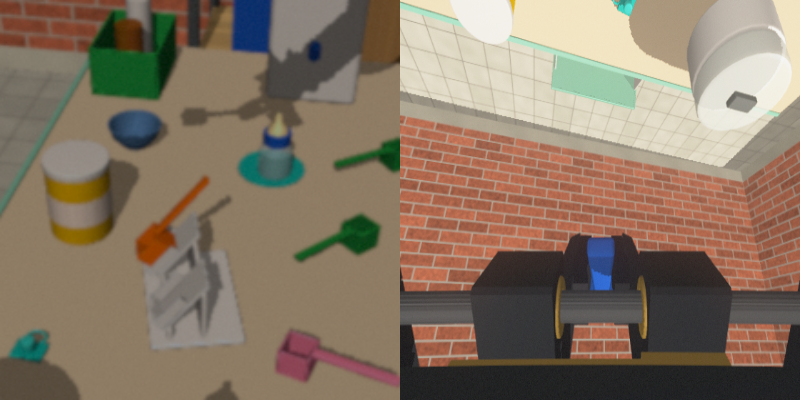

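The handle's height is flat to within 1 mm along its length, and the bowl opens upward with its rim at 0.507 m and its inner floor at 0.489 m. That is far above the 0.174 m bottle top. The orange scoop is still in its seat and the canister, bottle and bowl stand as before. Handing in.

```bash
python3 -c "
from plant import r
print(abs(r.get_state()['qd']).max(),r.finish_job())"
```

```text
the job is handed in; nothing more can be done
0.0040059859504535285 None
```

The short bottle stands on the mat, so I drew the shallow blue scoop; it is held level, mouth up and steady, with its bowl about 0.48 m above the counter (tall bottle top 0.174 m), and the job was handed in at about 10.5 s.

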